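# Slide the yellow-capped sample rack home in the loader

## Task

Slide the rack of yellow-capped bottles along its track, away from you, until it is fully home against the black stop of the loader. Push it at the middle of its white push plate (blue band), because it cocks and jams when pushed off-centre; keep it down on its track, and leave the rack of black-capped bottles where it is.

Things in the scene. Friction and masses are not known exactly. Their poses are not given: they have to be found in the camera images.
- yellow_rack_plate (a point): Rack of YELLOW-capped bottles (170 mm wide, 120 long, 0.6 kg), loose in one track. Point: centre of its white push plate at the robot's side (170 mm along y, 10 thick, 30 tall, spanning 36 to 66 mm above the table), blue band at its middle. Bottles start 70 mm ahead, 96 mm high. x: slides home. Takes 3 to 6 N; pushed over 15 mm off-centre it can jam (back off and push at the middle).
- black_rack_plate (a point): The other rack, BLACK-capped bottles, in the other track; must not be moved. Same build and same point: the centre of its white push plate (170 mm along y, 10 thick, 30 tall). x: the way it would slide home, y: along the plate, z: up.
- loader: Pale blue two-track loader deck, 430 x 380 x 12 mm, fixed. Origin on the table, midway between the tracks. x: homeward, away from the robot; y: across; z: up. Tracks along x at y = +105 and -105 mm (either rack in either), strips 28 mm high. Black stop fence, 62 mm high, face at x = +150: a home rack's plate centre is at x = +37, z = 51 mm. Racks start 100 to 140 mm short.
Things that resemble listed ones, but are neither listed nor needed, are in the scene too. Leave any orange look-alike of the part that bears yellow_rack_plate alone.

How it is judged (in metres and radians):
At the end, for the whole second after the job is handed in: The yellow-capped rack stands in its track within 12 mm of fully home against the stop, within 12 mm of the track's centre line, upright and square to it within about 6 degrees; the black-capped rack is within 15 mm of where it began (x of yellow_rack_plate in the frame of loader above 0.025 m and (y of yellow_rack_plate in the frame of loader between 0.093 and 0.117 m or y of yellow_rack_plate in the frame of loader between -0.117 and -0.093 m) and z of yellow_rack_plate in the frame of loader below 0.059 m and angle between the x axis of yellow_rack_plate and the x axis of loader, either way round below 0.12 rad and angle between yellow_rack_plate's own z axis and vertical below 0.1 rad and distance of black_rack_plate from where it was at the start of the episode below 0.015 m); the robot touches nothing.
It fails at once if the yellow-capped rack is lifted more than 25 mm off its track (z of yellow_rack_plate in the frame of loader above 0.076 m).
It fails at once if the black-capped rack is moved more than 15 mm (distance of black_rack_plate from where it was at the start of the episode above 0.015 m).
It also fails if it takes over 35 s, if anything falls off the work surface, if the arm or the gripper's body presses on something with over 40 N, if the wrist force passes 120 N, or if a joint passes its speed limit or range.

## Robot

A 6-joint arm with a two-finger parallel gripper is mounted at the origin on the work surface. World frame = base frame: x ahead of the robot, y to its left, z up, the work surface at z = 0. Lengths are in mm, angles in rad, forces in N, time in s.
With the tool pointing down it reaches from about 350 to 975 mm from the base axis. Payload 7.1 kg.
Tool frame: the origin (TCP) lies at the very end of the fingers, on their centre line; the grasp point (between the pads) lies 19 mm behind it; z points along the fingers, x is the direction in which the jaws open and shut, and the axes are right-handed (so a half turn about z gives the same grasp; the last joint's range is limited). The gripper opens to 88 mm and grips with 3 to 60 N. Pads are 20 mm wide; open, the fingers measure 115 mm over their backs; the gripper's body (75 mm by 178 mm) begins 61 mm behind the grasp point.
Start: joints at [1.123, 0.423, 1.63, -0, 1.089, -0.019], TCP at [259.83, 568.413, 222.675] pointing down, gripper open.
Joint ranges: [-3, 3], [-0.9, 2.11], [0.09, 2.58], [-1.31, 4.45], [0.11, 2.69], [-2.54, 2.54]. Speed limits (rad/s): [2.39, 2.39, 3.01, 3.14, 3.14, 3.14].

## Interface

Orientations are given as a rotation vector (axis times angle).
In Python, from workcell import ctrl gives the robot as it stands. The module is installed in compiled form; this text tells all that it offers.
- The arm moves only by the tool move_arm, never from a script. Its argument "motion" is a list of rows, each a list of 2 entries, a list of its own where there are three numbers: the shift along the tool's x, y, z normalised to -1 to 1, where 1 is 150 mm, then the turn, a rotation vector about the tool's x, y, z normalised to -1 to 1, where 1 is 60 degrees. In form: [[[x, y, z], [rx, ry, rz]], ...]. A call has exactly 5 rows; each row is the pose to reach, as a shift and turn from the pose commanded when the call began, along the tool's axes at that moment; what a row does not reach only later rows make up. A row lasts 1/8 s, in which the tool goes at most 62.5 mm and 10.7 degrees, less where a joint would pass 70% of its speed; a pose out of reach is approached as far as the arm can. A call with a number of a shift or a turn outside -1 to 1 is refused whole. A call with a gripper value outside its range is refused whole. "gripper" is the opening, from 0 (shut) to 1 (fully open), set as the call begins (left out, the last holds). The fingers move at their own pace and stop on an object; the grip force is fixed at half the most. Time passes only in rows, so rows that repeat a pose let the fingers close, or fill a call up. It gives the time, the measured TCP pose, the force and the opening at its end, in the units of the state.
- ctrl.get_obs(): the state, without advancing time (a new reading comes with each control period).
- ctrl.get_image(name): name is "side" or "top"; returns a dict with "pixels" (400x640x3 uint8, red, green, blue), "camera_matrix" (3x3 intrinsics, pixels), "D" ([k1, k2, p1, p2, k3] as OpenCV has them; the pictures are not rectified), "R" (3x3) and "t" (3): a world point X has camera coordinates R X + t. Camera axes: x right, y down, z forward; pixel columns grow to the right and rows downward; lengths in mm; the calibration is good to about 2 mm. A picture is of the moment at which its call begins. There is no depth.
- ctrl.close_job(): hands the job in, once; it reports no verdict.
Trained networks look in the newest picture that a camera, given by its name, has taken for a name from the list of things; names that differ only in an ending like _2 or _b are one class to them, and where a whole thing is asked for, a point or a joint stands for the part that bears it (a point fixed in the world has none). Each returns a list of dicts, best first, with "p" (0 to 1); they miss things now and then, are a little off and sometimes report something else, mostly with a low value. They report only what shows in the picture. A call takes as long as a camera call. They do not tell look-alikes from the thing itself.
- ctrl.boxes_of(camera, name): "location" ([x, y, z] in mm, in world coordinates, good to about 4 mm: the middle of the surface that is visible of it).
- ctrl.regions_of(camera, name): "mask" (400x640 bool, what is visible of it).
- ctrl.pinpoint(camera, name): "location" ([x, y, z] in mm, in world coordinates, good to about 4 mm: a listed point, or the origin of a listed thing).
The state is a dict: "t": time; "qpos": joint angles; "qvel": joint speeds; "joint_torque": joint torques, N m; "ee_pos": TCP position; "orientation": TCP orientation; "ft_force": force on the tool from outside, world axes, zero at the start; "moment": the same for the moment, N m; "width": finger opening in mm.
Only numpy, scipy, OpenCV 4.12 (cv2) and the standard library are available. Lean on these libraries where they do the work, as an engineer would, in place of code of your own. Each camera call takes 0.05 s, during which the arm holds its last target.

## Working session

There is one attempt and no reset: what is moved stays moved. The work goes in short steps, Python scripts to look and compute and a tool call to move; the robot and the scene stay as the last step left them, time stands still between calls to the robot, and variables do not carry over. Pictures are saved under pics/ and viewed, and the job is handed in when it is done.

Besides the shell and the picture viewer there is one more tool, called after "Request:" in YAML: its name, and indented under it one key for each argument. move_arm: Moves the arm, as the interface text tells. Its arguments: {"type":"object","properties":{"motion":{"type":"array","items":{"type":"array"}},"gripper":{"type":"number"}},"required":["motion"]}

```bash
mkdir -p pics; python3 - <<'E'
from workcell import ctrl
import cv2,numpy as np
o=ctrl.get_obs(); print(o['t'],o['ee_pos'],o['orientation'],o['width'],o['ft_force'])
for c in("side","top"):
    im=ctrl.get_image(c); np.savez(f'{c}0.npz',**im)
    cv2.imwrite(f'pics/{c}0.png',im['pixels'][:,:,::-1])
    for n in("yellow_rack_plate","black_rack_plate","loader"):
        print(c,n,[(np.round(d['location']),round(d['p'],2)) for d in ctrl.pinpoint(c,n)])
E
```

```text
0.0 [259.60066249 567.92278234 221.91900084] [ 2.64254589e+00  1.69754697e+00 -1.99240608e-03] 87.92180626465179 [ 0.39337825 -0.38157774  0.26259995]
side yellow_rack_plate [(array([ 693., -300.,   42.]), 0.82), (array([514., 156.,  52.]), 0.59)]
side black_rack_plate []
side loader [(array([630.,  68.,  -7.]), 0.79)]
top yellow_rack_plate [(array([ 689., -305.,   36.]), 0.92), (array([517., 151.,  50.]), 0.91), (array([548., -48.,  52.]), 0.62)]
top black_rack_plate [(array([547., -47.,  52.]), 0.92)]
top loader [(array([625.,  70.,   1.]), 0.79)]
```

View pics/side0.png

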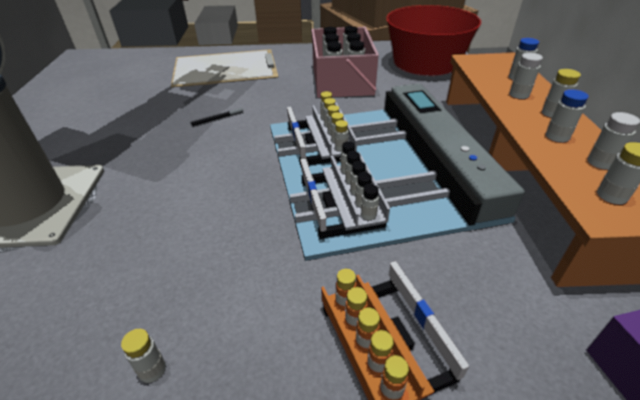

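View pics/top0.png

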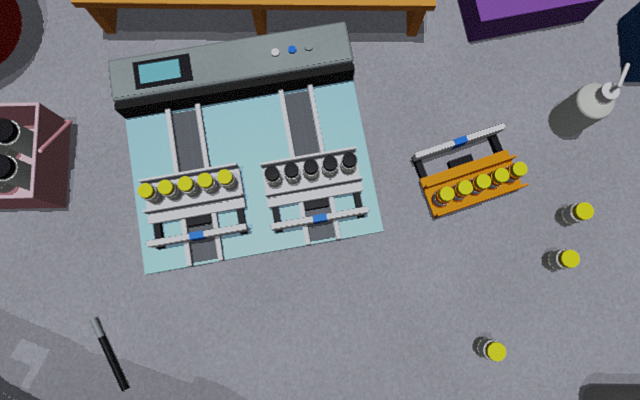

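View crops.

Candidates for the yellow rack are top px (197,236), a grey rack with yellow caps standing in the loader's left track, and top px (460,140), an orange rack off the loader, which is the look-alike to leave alone. The black-capped rack is at (320,218). I'll confirm this in a crop and measure.

```bash
python3 - <<'E'
import cv2,numpy as np
a=cv2.imread('pics/top0.png')[70:290,100:400]; cv2.imwrite('pics/ctop.png',cv2.resize(a,None,fx=2.6,fy=2.6,interpolation=cv2.INTER_CUBIC))
b=cv2.imread('pics/side0.png')[80:260,260:460]; cv2.imwrite('pics/cside.png',cv2.resize(b,None,fx=3.3,fy=3.3,interpolation=cv2.INTER_CUBIC))
E
```

```text
(no output)
```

View pics/ctop.png

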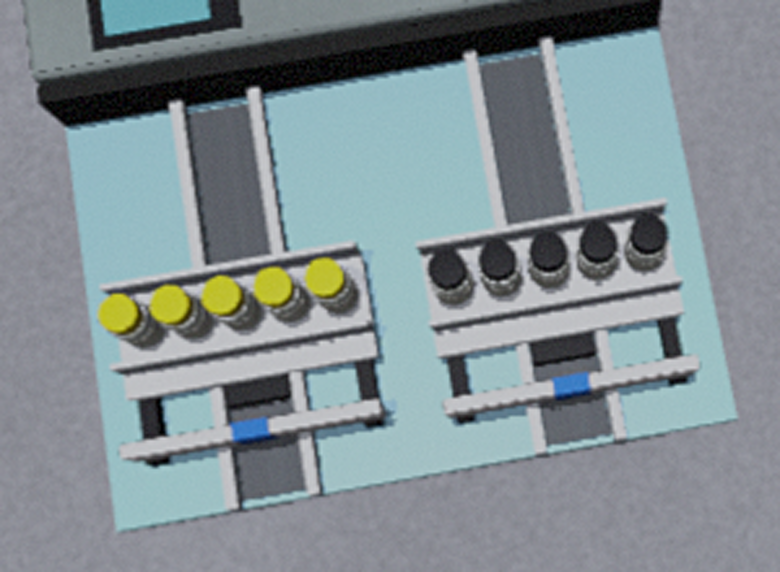

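View pics/cside.png

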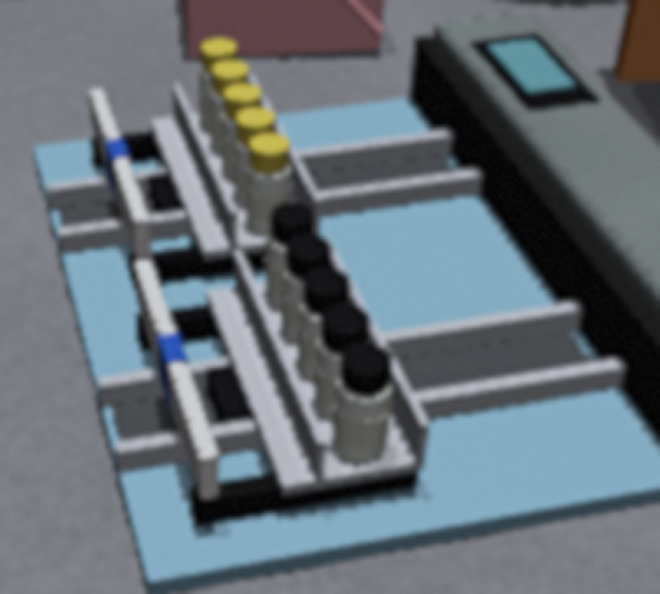

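The crops confirm it. The grey rack with yellow caps is in the left track (band at top px about (196,235)), and the black-capped rack is in the right track. Next I'll triangulate the band and work out the loader's yaw.

```bash
cat > h.py <<'E'
import cv2,numpy as np
def L(c,k=0): return dict(np.load(f'{c}{k}.npz'))
def ray(im,p):
    u=cv2.undistortPoints(np.array([[p]],float),im['camera_matrix'],im['D'])[0,0]
    R,t=im['R'],im['t'].ravel(); return -R.T@t, R.T@np.array([u[0],u[1],1])
def atz(im,p,z):
    o,d=ray(im,p); return o+d*(z-o[2])/d[2]
def tri(a,p,b,q):
    o1,d1=ray(a,p);o2,d2=ray(b,q)
    s=np.linalg.lstsq(np.c_[d1,-d2],o2-o1,rcond=None)[0]
    x,y=o1+s[0]*d1,o2+s[1]*d2; return (x+y)/2,np.linalg.norm(x-y)
def proj(im,X):
    return cv2.projectPoints(np.array(X,float).reshape(-1,1,3),cv2.Rodrigues(im['R'])[0],im['t'],im['camera_matrix'],im['D'])[0][:,0]
E
python3 - <<'E'
from h import *
T,S=L('top'),L('side')
ct=lambda x,y:(x/2.6+100,y/2.6+70)
cs=lambda x,y:(x/3.3+260,y/3.3+80)
for n,p in dict(nl=(117,531),nr=(736,418),fl=(68,125),fr=(660,30)).items(): print(n,atz(T,ct(*p),12).round(1))
A=atz(T,ct(117,531),12);B=atz(T,ct(736,418),12); d=A-B; print('near edge yaw',np.arctan2(-d[0],d[1]),np.linalg.norm(d))
a=atz(T,ct(122,451),66);b=atz(T,ct(381,408),66);d=a-b;print('plate',(a+b)/2,np.arctan2(-d[0],d[1]),np.linalg.norm(d))
a=atz(T,ct(445,407),66);b=atz(T,ct(699,363),66);d=a-b;print('bplate',(a+b)/2,np.arctan2(-d[0],d[1]),np.linalg.norm(d))
# strips
for p,q in [((234,508),(176,102)),((316,492),(255,89)),((543,452),(471,55)),((619,437),(547,41))]:
    a=atz(T,ct(*p),28);b=atz(T,ct(*q),28);d=b-a;print('strip',a.round(1),np.arctan2(d[1],d[0]))
for n in 'TS':
    im=locals()[n]['pixels'];h=cv2.cvtColor(im,cv2.COLOR_RGB2HSV)
    m=cv2.inRange(h,(110,170,70),(125,255,255)); k,l,s,c=cv2.connectedComponentsWithStats(m)
    print(n,[(tuple(s[i]),c[i].round(1)) for i in range(1,k) if s[i][4]>15])
print(tri(T,ct(250,429),S,cs(118,149)))
E
```

```text
nl [452. 254.  12.]
nr [ 531.  -168.1   12. ]
fl [738.6 306.   12. ]
fr [ 813.4 -117.3   12. ]
near edge yaw 0.18512295664758044 429.3507208021746
plate [516.4308785  152.98756738  66.        ] 0.1709267273992628 168.4672878778364
bplate [546.52270905 -54.45112114  66.        ] 0.17798876926404023 168.37881112293724
strip [467.2 171.6  28. ] 0.18698535250664833
strip [478.1 117.2  28. ] 0.18538444893329029
strip [505.6 -35.   28. ] 0.1871422437649669
strip [516.  -86.4  28. ] 0.17835995280143882
T []
S [((np.int32(521), np.int32(39), np.int32(17), np.int32(11), np.int32(115)), array([529.6,  42.6])), ((np.int32(564), np.int32(90), np.int32(24), np.int32(17), np.int32(230)), array([575.9,  96.5])), ((np.int32(293), np.int32(122), np.int32(6), np.int32(6), np.int32(21)), array([295.4, 124.4])), ((np.int32(470), np.int32(156), np.int32(6), np.int32(4), np.int32(18)), array([472.6, 157.3])), ((np.int32(309), np.int32(181), np.int32(7), np.int32(9), np.int32(42)), array([311.6, 185.1])), ((np.int32(417), np.int32(301), np.int32(15), np.int32(16), np.int32(119)), array([424. , 308.2]))]
(array([516.86319714, 154.66659474,  64.60830808]), np.float64(0.0945167856420341))
```

```bash
cat >> h.py <<'E'
from scipy.spatial.transform import Rotation as Ro
Lo=np.array([629,69,0.]);YAW=.185
def lw(x,y,z): return Lo+Ro.from_euler('z',YAW).apply([x,y,z])
RT=Ro.from_matrix(np.c_[[np.cos(YAW+np.pi/2),np.sin(YAW+np.pi/2),0],[np.sin(YAW+np.pi/2),-np.cos(YAW+np.pi/2),0],[0,0,-1.]])
def go(x,y,z):
    from workcell import ctrl
    o=ctrl.get_obs();R0=Ro.from_rotvec(o['orientation'])
    l=Ro.from_euler('z',-YAW).apply(o['ee_pos']-Lo)
    print('t',round(o['t'],2),'loader tcp',l.round(1),'F',Ro.from_euler('z',-YAW).apply(o['ft_force']).round(1))
    print('shift',(R0.inv().apply(lw(x,y,z)-o['ee_pos'])/150).round(3),'turn',((R0.inv()*RT).as_rotvec()/np.radians(60)).round(3))
E
python3 -c "
from h import *
go(-170,104,180)"
```

```text
t 0.4 loader tcp [-271.   558.7  222.6] F [ 0.1  0.2 -0.2]
shift [-2.09   2.297  0.284] turn [-0.     0.    -0.586]
```

Request:
move_arm:
  motion:
    - [[-0.15, 0.17, 0], [0, 0, 0]]
    - [[-0.35, 0.38, 0], [0, 0, 0]]
    - [[-0.55, 0.6, 0], [0, 0, 0]]
    - [[-0.75, 0.82, 0], [0, 0, 0]]
    - [[-0.9, 0.98, 0], [0, 0, 0]]
  gripper: 0

```text
t: 1.02
ee_pos: [337.9, 383.0, 222.8]
orientation: [2.644, 1.697, 0.0]
ft_force: [0.8, 0.9, 0.0]
width: 41.2
```

Request:
move_arm:
  motion:
    - [[-0.17, 0.2, 0], [0, 0, -0.1]]
    - [[-0.35, 0.4, 0], [0, 0, -0.22]]
    - [[-0.55, 0.6, 0], [0, 0, -0.35]]
    - [[-0.75, 0.82, 0.05], [0, 0, -0.48]]
    - [[-0.9, 0.98, 0.1], [0, 0, -0.586]]

```text
t: 1.65
ee_pos: [415.6, 199.2, 207.8]
orientation: [2.003, 2.42, 0.001]
ft_force: [0.2, 0.4, -0.0]
width: 0.6
```

```bash
python3 -c "
from h import *
go(-170,104,120)"
```

```text
t 1.65 loader tcp [-185.9  167.2  207.8] F [ 0.2  0.4 -0. ]
shift [-0.422  0.104  0.585] turn [ 0.001 -0.     0.003]
```

Request:
move_arm:
  motion:
    - [[-0.1, 0.02, 0.1], [0, 0, 0]]
    - [[-0.2, 0.05, 0.3], [0, 0, 0]]
    - [[-0.32, 0.08, 0.5], [0, 0, 0]]
    - [[-0.42, 0.1, 0.65], [0, 0, 0]]
    - [[-0.42, 0.1, 0.75], [0, 0, 0]]

```text
t: 2.28
ee_pos: [440.8, 141.2, 93.7]
orientation: [-2.01, -2.413, 0.002]
ft_force: [-0.7, -0.3, -0.1]
width: 0.5
```

```bash
python3 - <<'E'
from h import *
from workcell import ctrl
go(-120,104,46)
for c in("side","top"):
    im=ctrl.get_image(c); np.savez(f'{c}1.npz',**im)
T,S=L('top',1),L('side',1)
a=T['pixels'][190:300,130:270,::-1];b=S['pixels'][60:180,220:360,::-1]
a=cv2.resize(a,(560,440),interpolation=2);b=cv2.resize(b,(513,440),interpolation=2)
cv2.imwrite('pics/c1.png',cv2.resize(np.hstack([a,b]),None,fx=.74,fy=.74))
E
```

```text
t 2.27 loader tcp [-171.7  105.6   93.7] F [-0.7 -0.2 -0.1]
shift [-0.009  0.345  0.317] turn [-0.001  0.    -0.003]
```

View pics/c1.png

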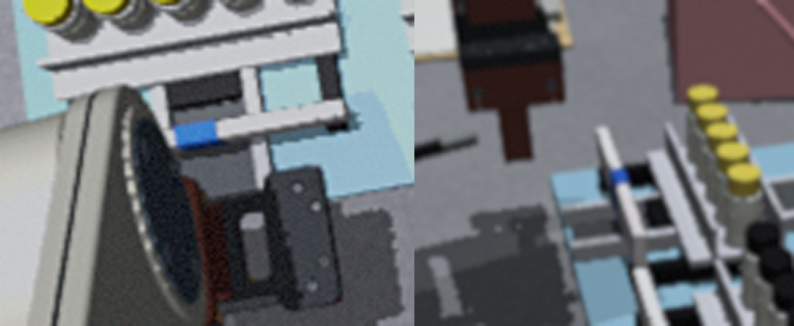

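Closed fingers are behind the plate, in line with the band. I'll lower to push height and approach slowly.

Request:
move_arm:
  motion:
    - [[0, 0, 0.08], [0, 0, 0]]
    - [[-0.01, 0, 0.17], [0, 0, 0]]
    - [[-0.01, 0, 0.26], [0, 0, 0]]
    - [[-0.01, 0.05, 0.32], [0, 0, 0]]
    - [[-0.01, 0.12, 0.32], [0, 0, 0]]

```text
t: 3.0
ee_pos: [459.4, 143.3, 46.4]
orientation: [-2.006, -2.416, 0.002]
ft_force: [0.4, -0.2, -0.7]
width: 0.7
```

Request:
move_arm:
  motion:
    - [[0, 0.06, 0], [0, 0, 0]]
    - [[0, 0.12, 0], [0, 0, 0]]
    - [[0, 0.17, 0], [0, 0, 0]]
    - [[0, 0.22, 0], [0, 0, 0]]
    - [[0, 0.26, 0], [0, 0, 0]]

```text
t: 3.62
ee_pos: [498.1, 150.6, 47.3]
orientation: [2.007, 2.417, 0.0]
ft_force: [-0.3, -0.1, 0.7]
width: 0.8
```

```bash
python3 - <<'E'
from h import *
from workcell import ctrl
go(0,104,46)
for c in("side","top"):
    im=ctrl.get_image(c); np.savez(f'{c}1.npz',**im)
    print([(np.round(d['location']),round(d['p'],2)) for d in ctrl.pinpoint(c,'yellow_rack_plate')])
T,S=L('top',1),L('side',1)
a=T['pixels'][170:280,130:270,::-1];b=S['pixels'][60:180,250:390,::-1]
a=cv2.resize(a,(560,440),interpolation=2);b=cv2.resize(b,(513,440),interpolation=2)
cv2.imwrite('pics/c2.png',cv2.resize(np.hstack([a,b]),None,fx=.74,fy=.74))
E
```

```text
t 3.62 loader tcp [-113.7  104.3   47.3] F [-0.3 -0.1  0.7]
shift [-0.002  0.758  0.009] turn [ 0. -0. -0.]
[(array([ 691., -299.,   42.]), 0.68), (array([518., 152.,  50.]), 0.57)]
[(array([ 685., -308.,   37.]), 0.87)]
```

View pics/c2.png

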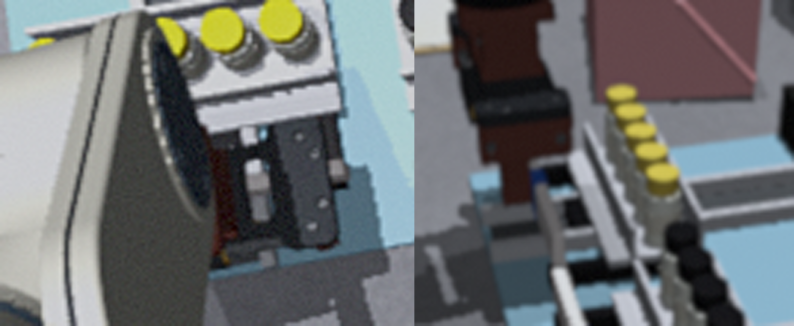

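The fingers sit right at the blue band. Pushing now.

Request:
move_arm:
  motion:
    - [[0, 0.03, 0], [0, 0, 0]]
    - [[0, 0.06, 0], [0, 0, 0]]
    - [[0, 0.09, 0], [0, 0, 0]]
    - [[0, 0.12, 0], [0, 0, 0]]
    - [[0, 0.15, 0], [0, 0, 0]]

```text
t: 4.45
ee_pos: [516.8, 153.9, 46.8]
orientation: [-2.005, -2.414, 0.008]
ft_force: [-7.9, -1.8, 6.4]
width: 0.3
```

Request:
move_arm:
  motion:
    - [[0, 0.04, 0], [0, 0, 0]]
    - [[0, 0.08, 0], [0, 0, 0]]
    - [[0, 0.12, 0], [0, 0, 0]]
    - [[0, 0.16, 0], [0, 0, 0]]
    - [[0, 0.2, 0], [0, 0, 0]]

```text
t: 5.08
ee_pos: [546.4, 159.5, 46.8]
orientation: [-2.004, -2.414, 0.008]
ft_force: [-8.5, -1.0, 7.0]
width: 0.8
```

```bash
cat > look.py <<'E'
import sys
from h import *
from workcell import ctrl
k=sys.argv[1]
go(20,104,46)
for c in("side","top"):
    im=ctrl.get_image(c); np.savez(f'{c}{k}.npz',**im)
T,S=L('top',k),L('side',k)
a=T['pixels'][90:290,110:390,::-1];b=S['pixels'][70:250,260:480,::-1]
a=cv2.resize(a,(560,400),interpolation=2);b=cv2.resize(b,(489,400),interpolation=2)
cv2.imwrite(f'pics/l{k}.png',cv2.resize(np.hstack([a,b]),None,fx=.76,fy=.76))
E
python3 look.py 3
```

```text
t 5.08 loader tcp [-64.6 104.1  46.8] F [-8.6  0.6  7. ]
shift [-0.001  0.564  0.002] turn [-0.006  0.    -0.   ]
```

View pics/l3.png

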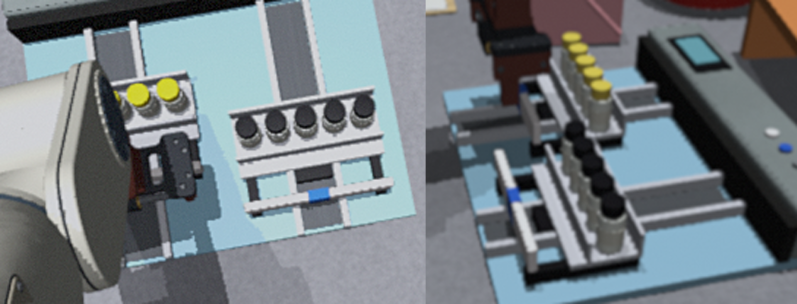

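The rack is sliding square and the black rack hasn't moved. Continuing.

Request:
move_arm:
  motion:
    - [[0, 0.04, 0], [0, 0, 0]]
    - [[0, 0.08, 0], [0, 0, 0]]
    - [[0, 0.12, 0], [0, 0, 0]]
    - [[0, 0.16, 0], [0, 0, 0]]
    - [[0, 0.2, 0], [0, 0, 0]]

```text
t: 5.8
ee_pos: [579.0, 165.6, 47.0]
orientation: [-2.007, -2.417, 0.0]
ft_force: [-3.3, -0.3, -0.8]
width: 0.5
```

Request:
move_arm:
  motion:
    - [[0, 0.04, 0], [0, 0, 0]]
    - [[0, 0.08, 0], [0, 0, 0]]
    - [[0, 0.12, 0], [0, 0, 0]]
    - [[0, 0.16, 0], [0, 0, 0]]
    - [[0, 0.2, 0], [0, 0, 0]]

```text
t: 6.42
ee_pos: [608.5, 171.2, 47.2]
orientation: [-2.007, -2.417, 0.0]
ft_force: [-2.9, -1.0, -0.5]
width: 0.5
```

```bash
python3 look.py 4
```

```text
t 6.42 loader tcp [ -1.3 104.2  47.2] F [-3.  -0.4 -0.5]
shift [-0.001  0.142  0.008] turn [-0.  0. -0.]
```

View pics/l4.png

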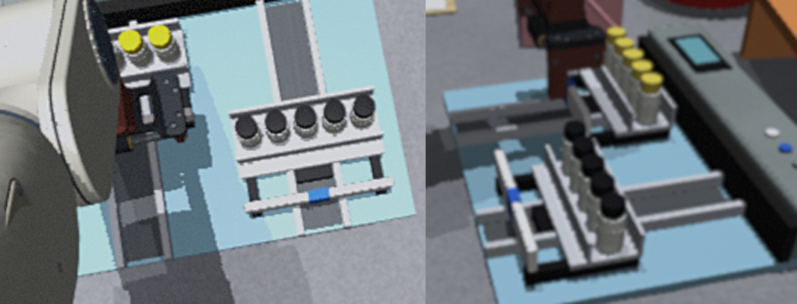

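Request:
move_arm:
  motion:
    - [[0, 0.025, 0], [0, 0, 0]]
    - [[0, 0.05, 0], [0, 0, 0]]
    - [[0, 0.075, 0], [0, 0, 0]]
    - [[0, 0.1, 0], [0, 0, 0]]
    - [[0, 0.12, 0], [0, 0, 0]]

```text
t: 7.15
ee_pos: [625.0, 174.3, 47.4]
orientation: [-2.006, -2.416, 0.002]
ft_force: [-6.7, -1.2, 5.1]
width: 0.5
```

Request:
move_arm:
  motion:
    - [[0, 0.01, 0], [0, 0, 0]]
    - [[0, 0.015, 0], [0, 0, 0]]
    - [[0, 0.02, 0], [0, 0, 0]]
    - [[0, 0.025, 0], [0, 0, 0]]
    - [[0, 0.03, 0], [0, 0, 0]]

```text
t: 7.78
ee_pos: [629.2, 175.1, 47.4]
orientation: [-2.006, -2.416, 0.003]
ft_force: [-9.6, -1.6, 7.0]
width: 0.3
```

Request:
move_arm:
  motion:
    - [[0, 0.008, 0], [0, 0, 0]]
    - [[0, 0.016, 0], [0, 0, 0]]
    - [[0, 0.024, 0], [0, 0, 0]]
    - [[0, 0.024, 0], [0, 0, 0]]
    - [[0, 0.024, 0], [0, 0, 0]]

```text
t: 8.4
ee_pos: [629.2, 175.1, 47.5]
orientation: [-2.003, -2.413, 0.012]
ft_force: [-17.9, -1.9, 15.0]
width: 0.2
```

```bash
python3 look.py 5
```

```text
t 8.4 loader tcp [ 19.7 104.2  47.5] F [-17.9   1.4  15. ]
shift [-0.002  0.002  0.01 ] turn [-0.009  0.    -0.   ]
```

View pics/l5.png

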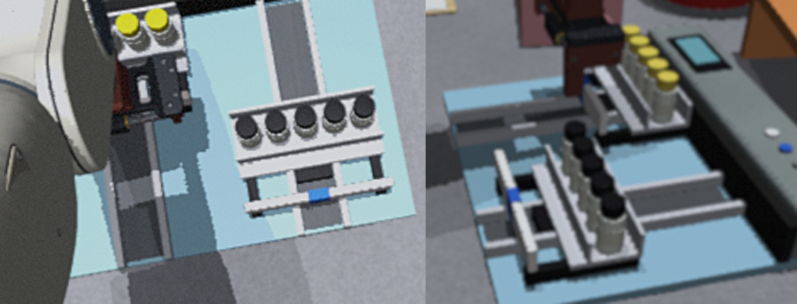

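It stalled at TCP loader x = 19.7 with the force rising, about where the stop should be. Backing off to check.

Request:
move_arm:
  motion:
    - [[0, -0.02, 0], [0, 0, 0]]
    - [[0, -0.1, 0], [0, 0, 0]]
    - [[0, -0.25, 0], [0, 0, 0]]
    - [[0, -0.5, 0], [0, 0, 0]]
    - [[0, -0.8, 0], [0, 0, 0]]

```text
t: 9.12
ee_pos: [516.0, 154.0, 47.7]
orientation: [2.006, 2.415, 0.004]
ft_force: [-0.4, 0.8, -0.0]
width: 0.6
```

Request:
move_arm:
  motion:
    - [[0, -0.25, -0.15], [0, 0, 0]]
    - [[0, -0.5, -0.3], [0, 0, 0]]
    - [[0, -0.6, -0.5], [0, 0, 0]]
    - [[0.3, -0.6, -0.7], [0, 0, 0]]
    - [[0.6, -0.6, -0.9], [0, 0, 0]]

```text
t: 9.75
ee_pos: [411.2, 226.8, 183.9]
orientation: [2.008, 2.414, 0.004]
ft_force: [1.4, 1.9, -0.3]
width: 0.2
```

Request:
move_arm:
  motion:
    - [[0.2, 0, 0], [0, 0, 0]]
    - [[0.4, 0, 0], [0, 0, 0]]
    - [[0.6, 0, 0], [0, 0, 0]]
    - [[0.8, 0, 0], [0, 0, 0]]
    - [[1, 0, 0], [0, 0, 0]]

```text
t: 10.38
ee_pos: [383.4, 374.6, 182.7]
orientation: [2.007, 2.417, 0.004]
ft_force: [0.1, -0.7, -0.6]
width: 0.6
```

```bash
python3 look.py 6; python3 - <<'E'
from h import *
from workcell import ctrl
for c in ('top','side'):
  for n in ('yellow_rack_plate','black_rack_plate'):
    for d in ctrl.pinpoint(c,n): print(c,n,round(d['p'],2),np.round(d['location']),'loader',Ro.from_euler('z',-YAW).apply(d['location']-Lo).round(1))
E
```

```text
t 10.38 loader tcp [-185.1  345.6  182.7] F [-0.1 -0.7 -0.6]
shift [-1.612  1.366  0.912] turn [ 0.002 -0.001 -0.   ]
top yellow_rack_plate 0.86 [644. 176.  47.] loader [ 34.1 103.   47.2]
top yellow_rack_plate 0.73 [ 688. -305.   40.] loader [ -11.  -378.8   39.5]
top black_rack_plate 0.71 [647. 173.  45.] loader [36.6 99.2 45.4]
top black_rack_plate 0.65 [548. -48.  54.] loader [-100.9 -100.7   53.9]
side yellow_rack_plate 0.79 [ 691. -299.   41.] loader [  -7.1 -373.4   40.8]
side yellow_rack_plate 0.55 [645. 176.  52.] loader [ 35.2 102.5  52.2]
side black_rack_plate 0.66 [546. -51.  51.] loader [-104.  -102.8   50.6]
```

View pics/l6.png

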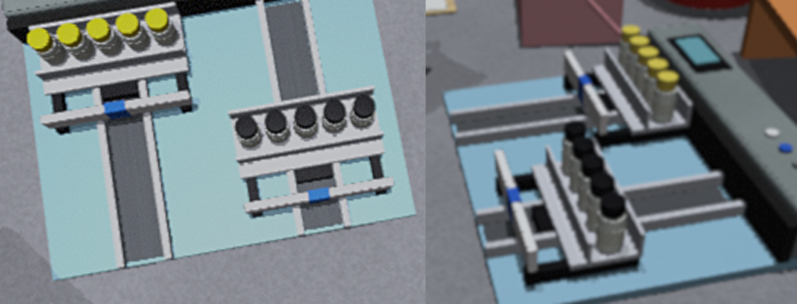

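The rack looks home and square. One own-code check of position and angle before handing in.

```bash
python3 - <<'E'
from h import *
T,S=L('top','6'),L('side','6')
a=cv2.resize(T['pixels'][80:170,110:230,::-1],None,fx=4,fy=4,interpolation=2)
b=cv2.resize(S['pixels'][80:170,330:420,::-1],None,fx=4,fy=4,interpolation=2)
cv2.imwrite('pics/f.png',np.hstack([a,b])[:, :800])
E
```

```text
(no output)
```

View pics/f.png

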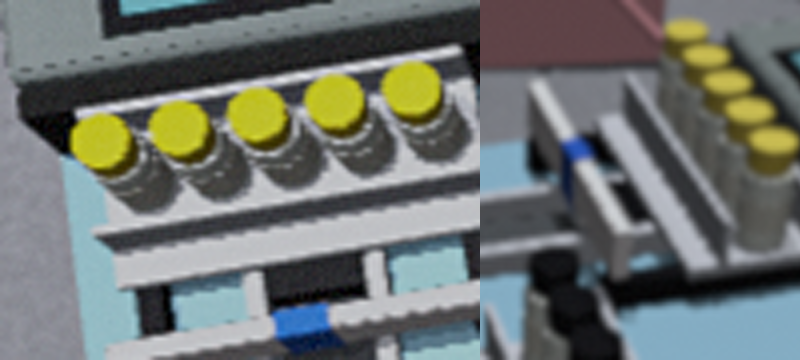

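```bash
python3 - <<'E'
from h import *
T,S=L('top','6'),L('side','6')
inv=Ro.from_euler('z',-YAW)
p,e=tri(T,(110+302/4,80+319/4),S,(330+100/4,80+149/4)); print(p,e,inv.apply(p-Lo))
a=atz(T,(110+42/1.52,90+120/1.52),66);b=atz(T,(110+191/1.52,90+97.5/1.52),66);d=a-b
print(inv.apply((a+b)/2-Lo),np.arctan2(-d[0],d[1])-YAW,np.linalg.norm(d))
d0=L('top')['pixels'][140:240,255:375].astype(int)-T['pixels'][140:240,255:375];print('black diff',abs(d0).mean())
E
```

```text
[647.1533833  178.59588231  65.18129757] 0.45948679836065887 [ 38.00340116 104.38651372  65.18129757]
[ 34.00508735 102.39205991  66.        ] -0.02324468573083191 169.42582692194284
black diff 1.8528055555555556
```

Every estimate puts the plate between 34 and 38 mm (limit 25), about 103 mm off the midline, and square to within about 0.02 rad. I'm handing the job in.

```bash
python3 -c "
from workcell import ctrl
print(ctrl.close_job())"
```

```text
the job is handed in; nothing more can be done
None
```

I pushed the yellow-capped rack home along its track, using closed fingers on the blue band at the middle of its plate. The rack stalled against the stop as the force rose to 18 N. I then backed the arm off clear and handed the job in, with the clock at about 10.5 s.

**Yellow rack:** my last checks, in the loader frame, all fall within the limits:

| Measure | Reading | Required |
|---|---|---|
| Plate x | 34 to 38 mm (home is 37) | above 25 mm |
| Plate y | 102 to 104 mm | 93 to 117 mm |
| Angle to track | about 0.02 rad | below 0.12 rad |
| Plate centre height | 47 to 52 mm | below 59 mm |

**Black rack:** it looks unmoved. The side and top pictures put it within about 4 mm of its first reading, and the before/after pictures barely differ there.

**Disagreements:**
- The position estimates spread by about 4 mm, which is the expected measuring error.
- One black-plate detection (p 0.71) fell on the yellow rack. I treated it as a class mix-up.
- An upward force of 5 to 15 N showed on the tool during parts of the push. I did not find out why, and the pictures showed no lifting or tipping.

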